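Feel for the free cells in the gauge box, then store two long gauge cases

TASK

Two of the six cells in the blue gauge box are empty, but the dust flaps hide which: before you move either long red gauge case, feel the flaps with the closed fingertips and push the two that give way well down so that they stay open. Then lower one red case upright into each of those free cells until it stands on the cell floor, without dropping it, and let go. Leave everything else standing where it is.

Things in the scene. Friction and masses are not known exactly. Their poses are not given: they have to be found in the camera images.
- gaugebox: Blue box, fixed, 198 (x) x 176 (y) x 72 mm high; origin under its centre. 3 cells along x (pitch 62 mm) by 2 along y (pitch 84), each 50 x 76 mm inside; walls 12 mm across x, 8 across y; an empty cell's floor is 9 mm above the table. Four cells hide a stored case (58 mm high, top 4 mm below the shut flap); which two are empty differs every time and cannot be seen.
- flap0 (a joint): Grey dust flap on the box cell at x = -62, y = -42 mm (box frame). 47 x 72 x 3 mm, flush with the rim, hinged along the cell's -x edge (24 mm from the cell centre), swings down into the cell. rad: 0 shut (starts 0 to 0.04), 1.45 hanging. About 1 N moves it and it stays where left. Over a stored case it stops dead by 0.15; in an empty cell it goes down all the way; beyond 0.5 is well open.
- flap1 (a joint): Grey dust flap on the box cell at x = +0, y = -42 mm (box frame). 47 x 72 x 3 mm, flush with the rim, hinged along the cell's -x edge (24 mm from the cell centre), swings down into the cell. rad: 0 shut (starts 0 to 0.04), 1.45 hanging. About 1 N moves it and it stays where left. Over a stored case it stops dead by 0.15; in an empty cell it goes down all the way; beyond 0.5 is well open.
- flap2 (a joint): Grey dust flap on the box cell at x = +62, y = -42 mm (box frame). 47 x 72 x 3 mm, flush with the rim, hinged along the cell's -x edge (24 mm from the cell centre), swings down into the cell. rad: 0 shut (starts 0 to 0.04), 1.45 hanging. About 1 N moves it and it stays where left. Over a stored case it stops dead by 0.15; in an empty cell it goes down all the way; beyond 0.5 is well open.
- flap3 (a joint): Grey dust flap on the box cell at x = -62, y = +42 mm (box frame). 47 x 72 x 3 mm, flush with the rim, hinged along the cell's -x edge (24 mm from the cell centre), swings down into the cell. rad: 0 shut (starts 0 to 0.04), 1.45 hanging. About 1 N moves it and it stays where left. Over a stored case it stops dead by 0.15; in an empty cell it goes down all the way; beyond 0.5 is well open.
- flap4 (a joint): Grey dust flap on the box cell at x = +0, y = +42 mm (box frame). 47 x 72 x 3 mm, flush with the rim, hinged along the cell's -x edge (24 mm from the cell centre), swings down into the cell. rad: 0 shut (starts 0 to 0.04), 1.45 hanging. About 1 N moves it and it stays where left. Over a stored case it stops dead by 0.15; in an empty cell it goes down all the way; beyond 0.5 is well open.
- flap5 (a joint): Grey dust flap on the box cell at x = +62, y = +42 mm (box frame). 47 x 72 x 3 mm, flush with the rim, hinged along the cell's -x edge (24 mm from the cell centre), swings down into the cell. rad: 0 shut (starts 0 to 0.04), 1.45 hanging. About 1 N moves it and it stays where left. Over a stored case it stops dead by 0.15; in an empty cell it goes down all the way; beyond 0.5 is well open.
- case_a_mid (a point): Long red gauge case (two alike), black band and white top, standing upright on the table: 30 (its x) x 60 (its y) x 120 mm high, about 0.3 kg. The point is its centre, 60 mm above its foot; z up. Smooth sides. It fits a cell with its x along the box's x (either way round) and then stands 57 mm proud of the rim.
- case_b_mid (a point): Long red gauge case (two alike), black band and white top, standing upright on the table: 30 (its x) x 60 (its y) x 120 mm high, about 0.3 kg. The point is its centre, 60 mm above its foot; z up. Smooth sides. It fits a cell with its x along the box's x (either way round) and then stands 57 mm proud of the rim.
- blue_case_mid (a point): Bystander: short blue case 40 x 60 x 70 mm high, loose, upright; point at its centre.
- master: Bystander: steel setting master, a spool 52 mm across and 90 mm high, loose; origin under its centre.
- vblock: Bystander: steel V-block 60 x 50 x 50 mm, loose; origin under its centre.
- caliper: Bystander: caliper lying flat, 170 mm along its y, 9 mm high, loose; origin under its middle.
- cleaner: Bystander: white bottle 60 mm across, 150 mm high, loose; origin under its centre.
- torch: Bystander: black torch standing on its end, 38 mm across and 90 mm high, loose, easily knocked over; origin under its centre.
- indicator: Obstacle, fixed: dial indicator on a red base 50 x 60 mm, post to 210 mm high, its arm reaching 100 mm towards its -y at 130 to 200 mm height.
- case_a: The first red case itself (same object as case_a_mid); origin under its centre.
- case_b: The second red case itself (same object as case_b_mid); origin under its centre.
Things that resemble listed ones, but are neither listed nor needed, are in the scene too. Leave any green look-alike of the case_b alone. Leave any yellow look-alike of the case_a alone.

How it is judged:
By the outcome, as a careful person would: the job done as asked, in the order asked, and still so for the second after the job is handed in, with the robot touching nothing.
It also fails if it takes over 72 s, if anything falls off the work surface, if the arm or the gripper's body presses on something with over 40 N, if the wrist force passes 120 N, or if a joint passes its speed limit or range.

ROBOT

A 6-joint arm with a two-finger parallel gripper is mounted at the origin on the work surface. World frame = base frame: x ahead of the robot, y to its left, z up, the work surface at z = 0. Lengths are in m, angles in rad, forces in N, time in s.
With the tool pointing down it reaches from about 0.275 to 0.775 m from the base axis. Payload 14.6 kg.
Tool frame: the origin (TCP) lies at the very end of the fingers, on their centre line; the grasp point (between the pads) lies 19 mm behind it; z points along the fingers, y is the line along which they close (so a half turn about z gives the same grasp; the last joint's range is limited). The gripper opens to 85 mm and grips with 20 to 120 N. Pads are 22 mm wide; open, the fingers measure 114 mm over their backs; the gripper's body (76 mm by 85 mm) begins 54 mm behind the grasp point. The pads swing forward as they close: fully open they stand 13 mm farther back than shut.
Start: joints at [0.972, 0.263, -0.048, 1.259, 0, 1.415], TCP at [0.225, 0.474, 0.231] pointing down, gripper open.
Joint ranges: [-2.65, 2.65], [-0.89, 1.7], [-1.18, 1.37], [-2.13, 2.11], [-1.35, 1.29], [-3.14, 3.14]. Speed limits (rad/s): [1.89, 1.89, 2.57, 2.79, 3.14, 3.14].

INTERFACE

Orientations are given as [roll, pitch, yaw] about the fixed x, y, z axes, in that order (R = Rz(yaw) Ry(pitch) Rx(roll)).
In Python, from workcell import r gives the robot as it stands.
- The arm moves only by the shell command python3 -m crank 'ROWS'. ROWS is JSON, a list of rows, each an object of numbers: "rx", "ry", "rz": the turn, a rotation vector about the tool's x, y, z in degrees; "dx", "dy", "dz": the shift along the tool's x, y, z in m; "gripper": the closure, from -1 (fully open) to 1 (shut). A call has 1 to 20 rows; each row shifts and turns the commanded pose from where the row before left it, along the tool's axes as they then stand; what a row does not reach is not made up. A row lasts 1/10 s, in which the tool goes at most 50 mm and 8.59 degrees, less where a joint would pass 70% of its speed; a pose out of reach is approached as far as the arm can. A call with a gripper value outside its range is refused whole. The fingers move at their own pace and stop on an object; the grip force is fixed at half the most. Time passes only in rows, so rows that do not move let the fingers close. It gives the time, the measured TCP pose, the force, the opening and the grip force at its end, in the units of the state.
- r.observe(): the state, without advancing time (a new reading comes with each control period).
- r.capture(name): name is "scene" or "side" or "wrist"; returns a dict with "img" (480x640x3 uint8, red, green, blue), "K" (3x3 intrinsics, pixels), "world_from_camera" (4x4, takes a point from camera to world coordinates). Camera axes: x right, y down, z forward; pixel columns grow to the right and rows downward; lengths in m; the calibration is good to about 2 mm. A picture is of the moment at which its call begins. There is no depth.
- r.close_job(): hands the job in; it is judged then, once.
The state is a dict: "t": time; "q": joint angles; "qvel": joint speeds; "effort": joint torques, N m; "tcp_pos": TCP position; "tool_rot": TCP orientation; "contact_force": force on the tool from outside, world axes, zero at the start; "ft_torque": the same for the moment, N m; "gripper_width": finger opening in m; "finger_force": force on a finger pad.
Only numpy, scipy, OpenCV 4.12 (cv2) and the standard library are available. Lean on these libraries where they do the work, as an engineer would, in place of code of your own. Each camera call takes 0.05 s, during which the arm holds its last target. There are 200 camera calls.

## Working session

There is one attempt and no reset: what is moved stays moved. The work goes in short steps, Python scripts to look and compute and a shell command to move; the robot and the scene stay as the last step left them, time stands still between calls to the robot, and variables do not carry over. Pictures are saved under pics/ and viewed, at most 10 in all, crops included, and the job is handed in when it is done.

```bash
ls; mkdir -p pics
python3 - <<'E'
from workcell import r
import cv2, numpy as np, pickle
d={}
for n in("scene","side"):
    c=r.capture(n); d[n]=c; cv2.imwrite(f"pics/{n}0.png",c["img"][...,::-1]); print(n,c["K"].round(1).tolist(),c["world_from_camera"].round(3).tolist())
pickle.dump(d,open("d0.pkl","wb"))
print(r.observe())
E
```

```text
pics
scene [[437.5, 0.0, 318.9], [0.0, 437.5, 243.5], [0.0, 0.0, 1.0]] [[-0.397, 0.686, -0.61, 1.234], [0.918, 0.289, -0.272, 0.336], [-0.01, -0.668, -0.744, 0.872], [0.0, 0.0, 0.0, 1.0]]
side [[571.0, 0.0, 321.8], [0.0, 571.0, 234.9], [0.0, 0.0, 1.0]] [[0.945, -0.19, 0.268, 0.173], [-0.328, -0.555, 0.764, -1.032], [0.003, -0.81, -0.586, 0.891], [0.0, 0.0, 0.0, 1.0]]
{'t': 0.1, 'q': array([ 9.71718518e-01,  2.63493340e-01, -4.88665616e-02,  1.25940254e+00,
       -1.46942208e-05,  1.41551205e+00]), 'qvel': array([ 0.000345  ,  0.00027506,  0.001394  ,  0.00098062, -0.00069262,
       -0.00175472]), 'effort': array([ 2.90636708e-03, -6.38577890e+01,  3.85063863e+01,  9.93729453e-03,
       -3.71796716e-05,  4.07442417e-05]), 'tcp_pos': array([0.22527988, 0.47393773, 0.23086626]), 'tool_rot': array([-3.14063590e+00, -1.34901998e-04,  2.69779907e+00]), 'contact_force': array([ 0.18053754, -1.10943762,  0.45581617]), 'ft_torque': array([-0.01771495, -0.00518504,  0.0376177 ]), 'finger_force': 0.0, 'gripper_width': 0.08517692235584269}
```

View pics/scene0.png

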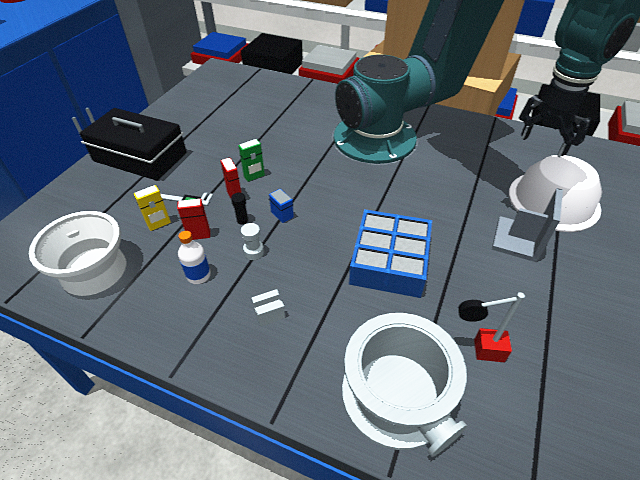

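View pics/side0.png

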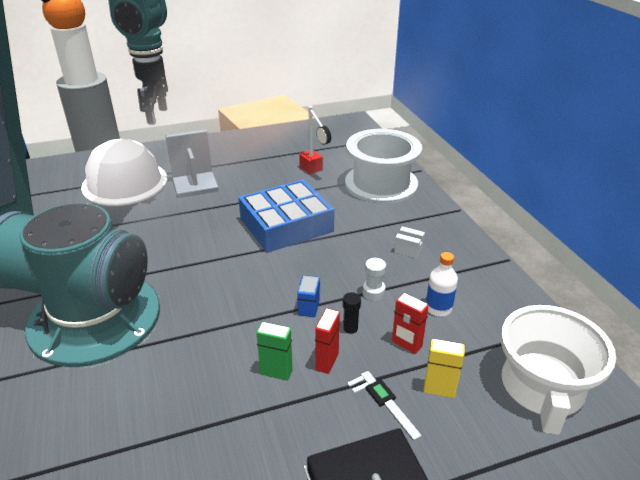

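The scene view shows the box around (392,250) and red cases at (231,178) and (194,218). In the side view the box is at (286,213) and the red cases at (327,342) and (409,323). The green and yellow look-alikes stand right beside them. Next I'll measure the flaps and the case tops.

```bash
cat > h.py <<'E'
import numpy as np, cv2
def ray(c,uv,z):
    T=c["world_from_camera"];uv=np.atleast_2d(uv).astype(float)
    d=np.c_[uv,np.ones(len(uv))]@np.linalg.inv(c["K"]).T@T[:3,:3].T
    o=T[:3,3]; return (o+d*((z-o[2])/d[:,2])[:,None])[:,:2]
def blobs(m,amin,amax):
    n,l,s,c=cv2.connectedComponentsWithStats(m.astype(np.uint8),connectivity=4)
    return [(c[i],s[i],l==i) for i in range(1,n) if amin<s[i,4]<amax]
def rect(c,m,z):
    cs,_=cv2.findContours(m.astype(np.uint8),cv2.RETR_EXTERNAL,cv2.CHAIN_APPROX_NONE)
    p=ray(c,max(cs,key=len)[:,0],z)
    (x,y),(w,h),a=cv2.minAreaRect((p*1000).astype(np.float32))
    return np.round([x,y,w,h,a],1)
E
python3 - <<'E'
import pickle; from h import *
d=pickle.load(open("d0.pkl","rb"))
box={"scene":(345,205,440,300),"side":(235,178,338,245)}
cs={"scene":(130,130,290,250),"side":(250,280,470,400)}
for n,c in d.items():
    hsv=cv2.cvtColor(c["img"],cv2.COLOR_RGB2HSV);H,S,V=cv2.split(hsv)
    x0,y0,x1,y1=box[n]; roi=np.zeros(H.shape,bool); roi[y0:y1,x0:x1]=1
    hb=np.zeros(H.shape,np.uint8); bl=(H>100)&(H<130)&(S>120)&roi
    print(n)
    for b in blobs(roi&(S<70)&(V>140),100,3000): print(" flap",b[0].round(1),b[1][4],(ray(c,b[0],.0715)[0]*1000).round(1),rect(c,b[2],.0715))
    x0,y0,x1,y1=cs[n]; roi=np.zeros(H.shape,bool); roi[y0:y1,x0:x1]=1
    for b in blobs(roi&(S<60)&(V>150),25,1500): print(" white",b[0].round(1),b[1].tolist(),(ray(c,b[0],.12)[0]*1000).round(1),rect(c,b[2],.12))
    red=((H<8)|(H>172))&(S>130)&(V>60)&roi
    for b in blobs(red,25,5000): print(" red",b[0].round(1),b[1].tolist())
    big=cv2.resize(c["img"][y0:y1,x0:x1],None,fx=3.5,fy=3.5,interpolation=cv2.INTER_CUBIC); cv2.imwrite(f"pics/crop_{n}.png",big[...,::-1])
E
```

```text
scene
 flap [379.2 222.4] 345 [451. 157.] [450.4 156.4  43.3  72.9   9.6]
 flap [412.1 227.7] 358 [436.7 239.5] [436.4 239.2  43.5  72.9   9.6]
 flap [375.4 239.6] 384 [511.6 167.1] [511.3 166.7  43.4  73.1   9.7]
 flap [409.5 245.5] 400 [497.9 249.8] [497.6 249.6  43.3  73.    9.7]
 flap [371.5 258.3] 433 [572.8 177.6] [572.3 177.4  44.2  73.    9.5]
 flap [406.8 264.7] 451 [558.9 260.1] [558.5 259.9  44.   73.    9.5]
 white [248.9 143.3] [239, 139, 20, 10, 99] [ 336.7 -282.8] [ 336.2 -282.5   26.4   52.9   55.4]
 white [141.1 158.8] [130, 155, 23, 8, 36] [ 518.1 -526.9] [ 518.8 -530.9   10.5   72.8    4.2]
 white [228.2 163.6] [222, 158, 14, 12, 106] [ 442.2 -288.8] [ 441.7 -289.4   53.8   24.6   50.1]
 white [145.6 191. ] [135, 185, 22, 13, 135] [ 624.5 -427.6] [ 624.1 -427.5   26.    52.3   58.2]
 white [280.1 196.2] [271, 190, 19, 14, 143] [506.9 -95.1] [506.4 -95.2  46.3  29.   59.8]
 white [205.6 198. ] [201, 192, 12, 13, 76] [ 587.  -267.7] [ 587.1 -268.9   44.4   24.3   13.6]
 white [181.7 200.3] [161, 194, 39, 13, 237] [ 617.8 -319.4] [ 622.8 -325.6   35.8  111.6   10.2]
 
[... 1421 characters left out ...]
7.7   27.7   52.3   32.3]
 white [439.9 311.8] [428, 307, 25, 10, 140] [ 658.2 -342.1] [ 660.3 -342.    25.2   48.4   71. ]
 white [327.2 318.9] [317, 308, 21, 22, 267] [ 444.6 -289.5] [ 445.2 -288.5   55.7   25.    50.5]
 white [273.4 328.9] [258, 322, 32, 15, 306] [ 340.3 -281.8] [ 340.6 -280.9   29.3   53.5   54.9]
 white [404.5 333.8] [396, 325, 18, 18, 181] [ 567.3 -373.3] [ 567.  -372.4   24.5   44.1   34.5]
 white [447.5 346. ] [433, 339, 30, 15, 332] [ 627.8 -426.2] [ 627.6 -425.9   27.5   53.    57.3]
 white [361.9 380.8] [347, 371, 29, 22, 281] [ 450.3 -449.3] [ 449.3 -449.6   49.6   27.6   17.9]
 red [409.9 325.5] [392, 299, 36, 55, 1036]
 red [326.9 346.4] [316, 312, 24, 61, 968]
```

```bash
cat >> h.py <<'E'
def tri(a,ua,b,ub):
    A=[];y=[]
    for c,u in((a,ua),(b,ub)):
        T=c["world_from_camera"];v=T[:3,:3]@np.linalg.inv(c["K"])@[*u,1];v/=np.linalg.norm(v)
        P=np.eye(3)-np.outer(v,v);A.append(P);y.append(P@T[:3,3])
    return np.linalg.lstsq(np.vstack(A),np.hstack(y),rcond=None)[0]
def go(x,y,z,yaw=None):
    "turn and shift (tool axes after the turn) from measured pose to the target, mm and deg"
    from workcell import r
    o=r.observe();p=o["tcp_pos"];w=np.degrees(o["tool_rot"][2]);yaw=w if yaw is None else yaw
    t=(yaw-w+180)%360-180;a=np.radians(yaw);d=np.array([x,y,z])-p*1000
    print("rz %.1f dx %.1f dy %.1f dz %.1f"%(-t,d[0]*np.cos(a)+d[1]*np.sin(a),d[0]*np.sin(a)-d[1]*np.cos(a),-d[2]),"t",round(float(o["t"]),1),"q",o["q"].round(2))
E
python3 - <<'E'
import pickle; from h import *
d=pickle.load(open("d0.pkl","rb"));a,b=d["scene"],d["side"]
for n,u,v in [("disc",(473,310),(323,134)),("posttop",(521,296),(310,107)),("indbase",(493,345),(311,162)),("stand top",(562,195),(208,133)),("dome",(572,157),(122,141)),("torch top",(238,197),(352,297)),("blue",(281,196),(309,285))]: print(n,tri(a,u,b,v).round(3))
go(450,180,350,189.6)
E
```

```text
disc [0.683 0.417 0.146]
posttop [0.664 0.485 0.206]
indbase [0.665 0.485 0.023]
stand top [0.347 0.528 0.177]
dome [0.117 0.564 0.153]
torch top [ 0.525 -0.215  0.09 ]
blue [ 0.459 -0.124  0.068]
rz -35.0 dx -172.6 dy -327.3 dz -119.1 t 0.1 q [ 0.97  0.26 -0.05  1.26 -0.    1.42]
```

View pics/crop_scene.png

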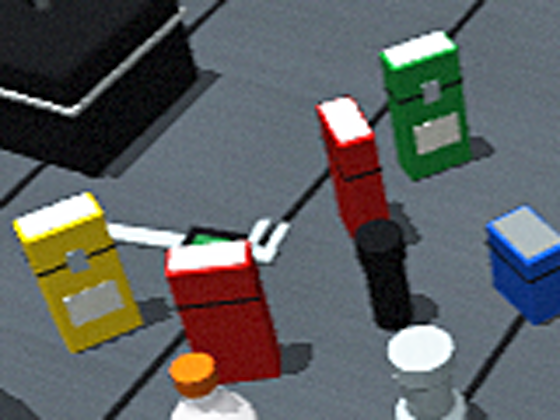

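The crop shows the torch (380,270) in front of the nearer red case and the bottle below the farther one. The indicator is well clear of the box. I'll move above the box for a close look.

```bash
python3 -m crank '[{"dz":-0.04,"rz":-7,"gripper":1},{"dz":-0.04,"rz":-7},{"dz":-0.04,"rz":-7},{"rz":-7},{"rz":-7},{"dx":-0.02,"dy":-0.04},{"dx":-0.02,"dy":-0.04},{"dx":-0.02,"dy":-0.04},{"dx":-0.02,"dy":-0.04},{"dx":-0.02,"dy":-0.04},{"dx":-0.02,"dy":-0.04},{"dx":-0.02,"dy":-0.04},{"dx":-0.03,"dy":-0.04},{},{}]'
python3 - <<'E'
from h import *; from workcell import r
c=r.capture("wrist");cv2.imwrite("pics/w1.png",c["img"][...,::-1]);o=r.observe();print(o["tcp_pos"],o["tool_rot"],o["contact_force"])
H,S,V=cv2.split(cv2.cvtColor(c["img"],cv2.COLOR_RGB2HSV))
for b in blobs((S<70)&(V>120),800,30000): print(b[0].round(),b[1][4],rect(c,b[2],.0715))
E
```

```text
invalid input at $[0]: expected keys rx, ry, rz, dx, dy, dz, gripper
```

```bash
python3 -m crank '[{"rx":0,"ry":0,"rz":-7,"dx":0,"dy":0,"dz":-0.04,"gripper":1},{"rx":0,"ry":0,"rz":-7,"dx":0,"dy":0,"dz":-0.04,"gripper":1},{"rx":0,"ry":0,"rz":-7,"dx":0,"dy":0,"dz":-0.04,"gripper":1},{"rx":0,"ry":0,"rz":-7,"dx":0,"dy":0,"dz":0,"gripper":1},{"rx":0,"ry":0,"rz":-7,"dx":0,"dy":0,"dz":0,"gripper":1},{"rx":0,"ry":0,"rz":0,"dx":-0.02,"dy":-0.04,"dz":0,"gripper":1},{"rx":0,"ry":0,"rz":0,"dx":-0.02,"dy":-0.04,"dz":0,"gripper":1},{"rx":0,"ry":0,"rz":0,"dx":-0.02,"dy":-0.04,"dz":0,"gripper":1},{"rx":0,"ry":0,"rz":0,"dx":-0.02,"dy":-0.04,"dz":0,"gripper":1},{"rx":0,"ry":0,"rz":0,"dx":-0.02,"dy":-0.04,"dz":0,"gripper":1},{"rx":0,"ry":0,"rz":0,"dx":-0.02,"dy":-0.04,"dz":0,"gripper":1},{"rx":0,"ry":0,"rz":0,"dx":-0.02,"dy":-0.04,"dz":0,"gripper":1},{"rx":0,"ry":0,"rz":0,"dx":-0.03,"dy":-0.04,"dz":0,"gripper":1},{"rx":0,"ry":0,"rz":0,"dx":0,"dy":0,"dz":0,"gripper":1},{"rx":0,"ry":0,"rz":0,"dx":0,"dy":0,"dz":0,"gripper":1}]'
python3 - <<'E'
from h import *; from workcell import r
c=r.capture("wrist");cv2.imwrite("pics/w1.png",c["img"][...,::-1]);o=r.observe();print(o["tcp_pos"],o["tool_rot"],o["contact_force"])
H,S,V=cv2.split(cv2.cvtColor(c["img"],cv2.COLOR_RGB2HSV))
for b in blobs((S<70)&(V>120),800,30000): print(b[0].round(),b[1][4],rect(c,b[2],.0715))
E
```

```text
t: 1.6
tcp_pos: [0.4467, 0.1861, 0.3508]
tool_rot: [3.142, -0.001, -2.977]
contact_force: [-0.1, -0.6, -0.8]
gripper_width: -0.0
finger_force: 0.0
[0.44609835 0.1868768  0.35104634] [ 3.14141677e+00 -7.15934264e-04 -2.97523501e+00] [0.28410921 0.15262283 1.06738226]
[329.  76.] 10018 [3.210e+02 1.715e+02 1.626e+02 8.120e+01 1.000e-01]
[479.  41.] 2172 [277.  312.6  33.  121.8  90. ]
[ 60. 164.] 1356 [ 458.6 -121.4   51.7   33.9   61.3]
[423. 239.] 5094 [495.3 304.9  65.8 246.7  84.6]
[302. 196.] 2375 [448.9 157.3  46.   72.9   9.4]
[373. 196.] 2359 [435.2 240.3  46.   72.7   9.4]
[611. 337.] 10737 [561.5 560.7 368.  111.4  22.5]
[372. 246.] 2134 [495.6 250.4  47.1  73.2   9.4]
[303. 247.] 2157 [510.  167.6  45.9  73.    9.4]
[339. 294.] 3481 [578.5 222.2  77.9 157.2  10.3]
```

View pics/w1.png

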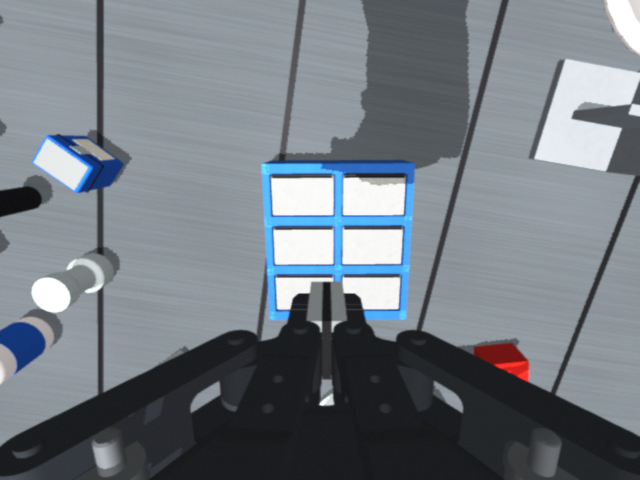

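The wrist view shows the whole box at (340,240), with the flaps shut and all alike. The three views put the box centre near (504,207.5) mm with yaw 9.5°. I'll start feeling at flap0.

```bash
python3 -m crank '[{"rx":0,"ry":0,"rz":0,"dx":-0.009,"dy":-0.031,"dz":0.03,"gripper":1},{"rx":0,"ry":0,"rz":0,"dx":0,"dy":0,"dz":0.045,"gripper":1},{"rx":0,"ry":0,"rz":0,"dx":0,"dy":0,"dz":0.045,"gripper":1},{"rx":0,"ry":0,"rz":0,"dx":0,"dy":0,"dz":0.045,"gripper":1},{"rx":0,"ry":0,"rz":0,"dx":0,"dy":0,"dz":0.045,"gripper":1},{"rx":0,"ry":0,"rz":0,"dx":0,"dy":0,"dz":0.03,"gripper":1},{"rx":0,"ry":0,"rz":0,"dx":0,"dy":0,"dz":0.02,"gripper":1},{"rx":0,"ry":0,"rz":0,"dx":0,"dy":0,"dz":0.006,"gripper":1},{"rx":0,"ry":0,"rz":0,"dx":0,"dy":0,"dz":0,"gripper":1},{"rx":0,"ry":0,"rz":0,"dx":0,"dy":0,"dz":0,"gripper":1}]'; python3 -c "
from h import *;go(459.6,157.5,68,-170.5)"
```

```text
t: 2.65
tcp_pos: [0.4607, 0.1584, 0.0864]
tool_rot: [3.142, 0.001, -2.974]
contact_force: [0.8, -0.5, -0.2]
gripper_width: -0.0004
finger_force: 0.0
rz 0.1 dx 1.2 dy -0.7 dz 18.4 t 2.6 q [ 0.16  0.29 -0.43  0.85  0.   -0.  ]
```

```bash
python3 -m crank '[{"rx":0,"ry":0,"rz":0,"dx":0,"dy":0,"dz":0.01,"gripper":1},{"rx":0,"ry":0,"rz":0,"dx":0,"dy":0,"dz":0.005,"gripper":1},{"rx":0,"ry":0,"rz":0,"dx":0,"dy":0,"dz":0.003,"gripper":1},{"rx":0,"ry":0,"rz":0,"dx":0,"dy":0,"dz":0.002,"gripper":1},{"rx":0,"ry":0,"rz":0,"dx":0,"dy":0,"dz":0,"gripper":1}]';  python3 -m crank '[{"rx":0,"ry":0,"rz":0,"dx":0,"dy":0,"dz":0.002,"gripper":1},{"rx":0,"ry":0,"rz":0,"dx":0,"dy":0,"dz":0,"gripper":1}]'
```

```text
t: 3.15
tcp_pos: [0.4605, 0.1579, 0.0675]
tool_rot: [-3.142, 0.002, -2.974]
contact_force: [-14.2, -2.2, 49.1]
gripper_width: -0.0005
finger_force: 23.5
t: 3.35
tcp_pos: [0.4607, 0.1579, 0.0671]
tool_rot: [-3.141, 0.004, -2.974]
contact_force: [-24.2, -4.1, 83.7]
gripper_width: -0.0002
finger_force: 40.5
```

Flap0 stops dead at z≈0.067, so that cell is stored. Next is flap1.

```bash
python3 -m crank '[{"rx":0,"ry":0,"rz":0,"dx":0,"dy":0,"dz":-0.018,"gripper":1},{"rx":0,"ry":0,"rz":0,"dx":-0.031,"dy":0,"dz":0,"gripper":1},{"rx":0,"ry":0,"rz":0,"dx":-0.031,"dy":0,"dz":0,"gripper":1},{"rx":0,"ry":0,"rz":0,"dx":0,"dy":0,"dz":0.01,"gripper":1},{"rx":0,"ry":0,"rz":0,"dx":0,"dy":0,"dz":0.003,"gripper":1},{"rx":0,"ry":0,"rz":0,"dx":0,"dy":0,"dz":0.003,"gripper":1},{"rx":0,"ry":0,"rz":0,"dx":0,"dy":0,"dz":0,"gripper":1}]'; python3 -c "
from h import *;go(520.8,167.8,66,-170.5)"
```

```text
t: 4.05
tcp_pos: [0.5204, 0.168, 0.0649]
tool_rot: [3.142, -0.001, -2.974]
contact_force: [0.2, 0.5, 0.4]
gripper_width: -0.0
finger_force: 0.0
rz 0.1 dx -0.3 dy -0.2 dz -1.1 t 4.0 q [ 0.16  0.4  -0.31  0.86  0.   -0.  ]
```

Flap1 gives way, so I'll push it well down and sweep it towards its hinge.

```bash
python3 -m crank '[{"rx":0,"ry":0,"rz":0,"dx":0,"dy":0,"dz":0.005,"gripper":1},{"rx":0,"ry":0,"rz":0,"dx":0,"dy":0,"dz":0.01,"gripper":1},{"rx":0,"ry":0,"rz":0,"dx":0,"dy":0,"dz":0.01,"gripper":1},{"rx":0,"ry":0,"rz":0,"dx":0,"dy":0,"dz":0.01,"gripper":1},{"rx":0,"ry":0,"rz":0,"dx":0,"dy":0,"dz":0,"gripper":1}]'; python3 -m crank '[{"rx":0,"ry":0,"rz":0,"dx":0.006,"dy":0,"dz":0.003,"gripper":1},{"rx":0,"ry":0,"rz":0,"dx":0.007,"dy":0,"dz":0,"gripper":1},{"rx":0,"ry":0,"rz":0,"dx":0.004,"dy":0,"dz":0,"gripper":1},{"rx":0,"ry":0,"rz":0,"dx":0,"dy":0,"dz":0,"gripper":1}]'
```

```text
t: 4.55
tcp_pos: [0.5205, 0.168, 0.0287]
tool_rot: [3.142, -0.002, -2.975]
contact_force: [-0.6, -0.4, -0.2]
gripper_width: 0.0002
finger_force: 0.0
t: 4.95
tcp_pos: [0.504, 0.1652, 0.0276]
tool_rot: [3.142, -0.0, -2.974]
contact_force: [-0.6, 0.5, -0.2]
gripper_width: -0.0002
finger_force: 0.0
```

```bash
python3 -m crank '[{"rx":0,"ry":0,"rz":0,"dx":-0.008,"dy":0,"dz":0,"gripper":1},{"rx":0,"ry":0,"rz":0,"dx":0,"dy":0,"dz":-0.028,"gripper":1},{"rx":0,"ry":0,"rz":0,"dx":0,"dy":0,"dz":-0.028,"gripper":1},{"rx":0,"ry":0,"rz":0,"dx":-0.035,"dy":0,"dz":0,"gripper":1},{"rx":0,"ry":0,"rz":0,"dx":-0.035,"dy":0,"dz":0,"gripper":1},{"rx":0,"ry":0,"rz":0,"dx":0,"dy":0,"dz":0.01,"gripper":1},{"rx":0,"ry":0,"rz":0,"dx":0,"dy":0,"dz":0.004,"gripper":1},{"rx":0,"ry":0,"rz":0,"dx":0,"dy":0,"dz":0.003,"gripper":1},{"rx":0,"ry":0,"rz":0,"dx":0,"dy":0,"dz":0,"gripper":1}]'; python3 -c "
from h import *;go(581.9,178,66,-170.5)"
```

```text
t: 5.85
tcp_pos: [0.5822, 0.1783, 0.068]
tool_rot: [-3.141, 0.003, -2.974]
contact_force: [0.2, -0.3, 16.7]
gripper_width: 0.0003
finger_force: 8.2
rz 0.1 dx 0.3 dy -0.3 dz 2.0 t 5.8 q [ 0.16  0.49 -0.14  0.93 -0.   -0.  ]
```

Flap2 is stored (17 N at z=0.068). Next is flap5.

```bash
python3 -m crank '[{"rx":0,"ry":0,"rz":0,"dx":0,"dy":0,"dz":-0.018,"gripper":1},{"rx":0,"ry":0,"rz":0,"dx":0,"dy":0.042,"dz":0,"gripper":1},{"rx":0,"ry":0,"rz":0,"dx":0,"dy":0.042,"dz":0,"gripper":1},{"rx":0,"ry":0,"rz":0,"dx":0,"dy":0,"dz":0.01,"gripper":1},{"rx":0,"ry":0,"rz":0,"dx":0,"dy":0,"dz":0.005,"gripper":1},{"rx":0,"ry":0,"rz":0,"dx":0,"dy":0,"dz":0.003,"gripper":1},{"rx":0,"ry":0,"rz":0,"dx":0,"dy":0,"dz":0,"gripper":1}]'; python3 -c "
from h import *;go(568,260.8,66,-170.5)"
```

```text
t: 6.55
tcp_pos: [0.5674, 0.26, 0.0658]
tool_rot: [-3.141, -0.001, -2.976]
contact_force: [-0.1, -0.2, 0.5]
gripper_width: 0.0004
finger_force: 0.0
rz 0.0 dx -0.7 dy 0.7 dz -0.2 t 6.5 q [ 0.3   0.52 -0.1   0.95 -0.    0.13]
```

Flap5 gives way, so I'll push it down the same way.

```bash
python3 -m crank '[{"rx":0,"ry":0,"rz":0,"dx":0,"dy":0,"dz":0.004,"gripper":1},{"rx":0,"ry":0,"rz":0,"dx":0,"dy":0,"dz":0,"gripper":1}]'; python3 -m crank '[{"rx":0,"ry":0,"rz":0,"dx":0,"dy":0,"dz":0.01,"gripper":1},{"rx":0,"ry":0,"rz":0,"dx":0,"dy":0,"dz":0.01,"gripper":1},{"rx":0,"ry":0,"rz":0,"dx":0,"dy":0,"dz":0.014,"gripper":1},{"rx":0,"ry":0,"rz":0,"dx":0.006,"dy":0,"dz":0,"gripper":1},{"rx":0,"ry":0,"rz":0,"dx":0.007,"dy":0,"dz":0,"gripper":1},{"rx":0,"ry":0,"rz":0,"dx":0.004,"dy":0,"dz":0,"gripper":1},{"rx":0,"ry":0,"rz":0,"dx":0,"dy":0,"dz":0,"gripper":1}]'
```

```text
t: 6.75
tcp_pos: [0.5677, 0.2604, 0.062]
tool_rot: [-3.141, -0.0, -2.975]
contact_force: [-0.4, -0.2, -0.1]
gripper_width: 0.0002
finger_force: 0.0
t: 7.45
tcp_pos: [0.5503, 0.2582, 0.0288]
tool_rot: [3.142, 0.0, -2.974]
contact_force: [0.6, -0.0, 0.0]
gripper_width: 0.0004
finger_force: 0.0
```

The two free cells are 1 (0,-42) and 5 (62,+42), and both flaps are down. I'll lift, check the box in the picture, then travel over to the cases.

```bash
python3 -m crank '[{"rx":0,"ry":0,"rz":0,"dx":-0.008,"dy":0,"dz":0,"gripper":1},{"rx":0,"ry":0,"rz":0,"dx":0,"dy":0,"dz":-0.045,"gripper":1},{"rx":0,"ry":0,"rz":0,"dx":0,"dy":0,"dz":-0.045,"gripper":1},{"rx":0,"ry":0,"rz":0,"dx":0.04,"dy":0,"dz":-0.045,"gripper":1},{"rx":0,"ry":0,"rz":0,"dx":0.04,"dy":-0.02,"dz":-0.045,"gripper":1},{"rx":0,"ry":0,"rz":0,"dx":0.04,"dy":-0.02,"dz":-0.045,"gripper":1},{"rx":0,"ry":0,"rz":0,"dx":0.04,"dy":-0.02,"dz":-0.045,"gripper":1},{"rx":0,"ry":0,"rz":0,"dx":0.02,"dy":0,"dz":-0.045,"gripper":1},{"rx":0,"ry":0,"rz":0,"dx":0,"dy":0,"dz":0,"gripper":1},{"rx":0,"ry":0,"rz":0,"dx":0,"dy":0,"dz":0,"gripper":1}]';python3 - <<'E'
from h import *; from workcell import r
c=r.capture("wrist");cv2.imwrite("pics/w2.png",c["img"][...,::-1])
H,S,V=cv2.split(cv2.cvtColor(c["img"],cv2.COLOR_RGB2HSV))
for b in blobs((S<70)&(V>120),1200,5000): print(b[0].round(),b[1][4],rect(c,b[2],.0715))
go(500,-345,350,-129.5)
E
```

```text
t: 8.45
tcp_pos: [0.4216, 0.1885, 0.3083]
tool_rot: [3.141, 0.003, -2.975]
contact_force: [-0.3, -0.0, -0.3]
gripper_width: 0.0002
finger_force: 0.0
[ 30. 189.] 1593 [ 458.3 -121.3   51.7   33.9   61. ]
[294. 223.] 2684 [448.  156.9  46.4  71.9   9.6]
[371. 223.] 2751 [434.1 239.9  46.4  73.1   9.5]
[365. 281.] 2821 [519.3 250.9  91.9  79.3   8.6]
rz -40.9 dx 361.7 dy -399.9 dz -42.9 t 8.5 q [ 0.24  0.14 -0.01  1.42 -0.    0.08]
```

View pics/w2.png

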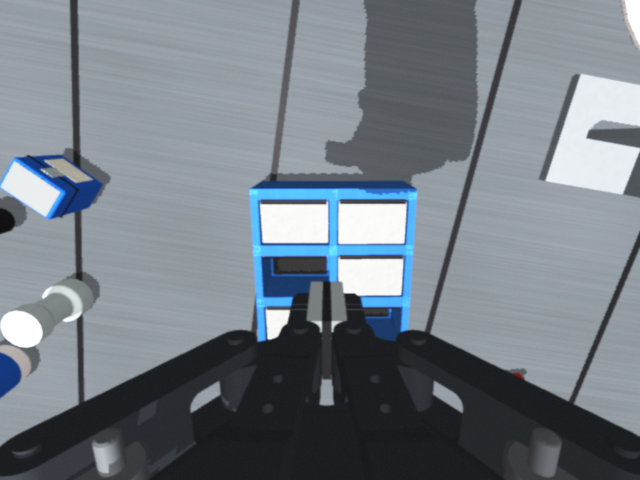

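The picture shows cells 1 (300,270) and 5 (375,315) standing open and the others shut. On to the cases, opening the gripper on the way.

```bash
python3 -m crank '[{"rx":0,"ry":0,"rz":-7,"dx":0,"dy":0,"dz":-0.02,"gripper":-1},{"rx":0,"ry":0,"rz":-7,"dx":0,"dy":0,"dz":-0.02,"gripper":-1},{"rx":0,"ry":0,"rz":-7,"dx":0,"dy":0,"dz":0,"gripper":-1},{"rx":0,"ry":0,"rz":-7,"dx":0,"dy":0,"dz":0,"gripper":-1},{"rx":0,"ry":0,"rz":-7,"dx":0,"dy":0,"dz":0,"gripper":-1},{"rx":0,"ry":0,"rz":-6,"dx":0,"dy":0,"dz":0,"gripper":-1},{"rx":0,"ry":0,"rz":0,"dx":0.0256,"dy":-0.0345,"dz":0,"gripper":-1},{"rx":0,"ry":0,"rz":0,"dx":0.0256,"dy":-0.0345,"dz":0,"gripper":-1},{"rx":0,"ry":0,"rz":0,"dx":0.0256,"dy":-0.0345,"dz":0,"gripper":-1},{"rx":0,"ry":0,"rz":0,"dx":0.0256,"dy":-0.0345,"dz":0,"gripper":-1},{"rx":0,"ry":0,"rz":0,"dx":0.0256,"dy":-0.0345,"dz":0,"gripper":-1},{"rx":0,"ry":0,"rz":0,"dx":0.0256,"dy":-0.0345,"dz":0,"gripper":-1},{"rx":0,"ry":0,"rz":0,"dx":0.0256,"dy":-0.0345,"dz":0,"gripper":-1},{"rx":0,"ry":0,"rz":0,"dx":0.0256,"dy":-0.0345,"dz":0,"gripper":-1},{"rx":0,"ry":0,"rz":0,"dx":0.0256,"dy":-0.0345,"dz":0,"gripper":-1},{"rx":0,"ry":0,"rz":0,"dx":0.0256,"dy":-0.0345,"dz":0,"gripper":-1},{"rx":0,"ry":0,"rz":0,"dx":0.0256,"dy":-0.0345,"dz":0,"gripper":-1},{"rx":0,"ry":0,"rz":0,"dx":0,"dy":0,"dz":0,"gripper":-1},{"rx":0,"ry":0,"rz":0,"dx":0,"dy":0,"dz":0,"gripper":-1}]';python3 - <<'E'
from h import *; from workcell import r
c=r.capture("wrist");cv2.imwrite("pics/w3.png",c["img"][...,::-1])
H,S,V=cv2.split(cv2.cvtColor(c["img"],cv2.COLOR_RGB2HSV))
for b in blobs((S<70)&(V>170),300,5000): print(b[0].round(),b[1][4],rect(c,b[2],.12))
go(443,-289,220,-129.5)
E
```

```text
t: 10.4
tcp_pos: [0.5355, -0.2712, 0.3449]
tool_rot: [3.138, -0.0, -2.26]
contact_force: [0.2, 0.5, 0.2]
gripper_width: 0.0854
finger_force: 0.0
[230.  64.] 1133 [ 519.6 -430.9   13.2   69.    10.9]
[482.  67.] 1636 [ 339.5 -279.5   24.8   52.9   54.8]
[308. 116.] 745 [ 490.8 -350.5   39.1   23.2   10.1]
[388. 135.] 1384 [ 444.6 -286.6   51.9   24.6   50.1]
[156. 146.] 1359 [ 626.6 -423.9   24.3   52.7   57.2]
[250. 239.] 1118 [ 619.5 -295.4   24.6   52.6   32.5]
[453. 261.] 558 [ 467.9 -138.3   25.3   29.1   60.6]
[235. 334.] 817 [ 710.8 -223.5   54.1   34.1   72.7]
[350. 332.] 946 [ 606.7 -141.6   40.8   40.    50.7]
rz 0.1 dx 73.3 dy 59.3 dz 125.7 t 10.4 q [-0.6   0.41  0.48  1.64  0.   -1.49]
```

View pics/w3.png

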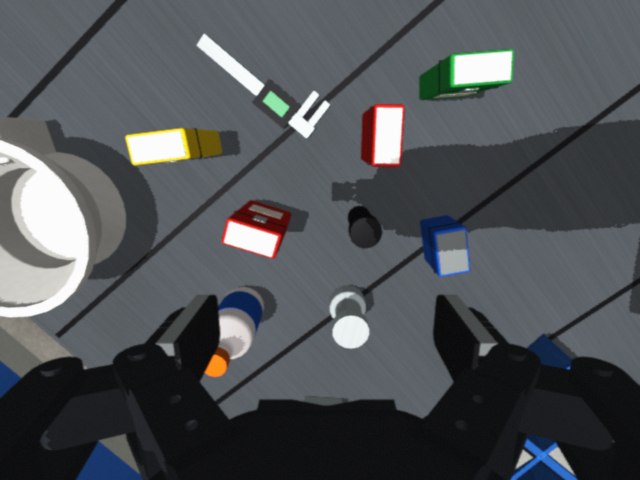

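From close above, the first case's top is at pixel (388,135), which puts it at (444,-288) with its long axis at 50.3°. The second is at (250,239), so (620,-297) at 122.4°. I'll grasp the first one.

```bash
python3 -m crank '[{"rx":0,"ry":0,"rz":0,"dx":0.0356,"dy":0.03,"dz":0,"gripper":-1},{"rx":0,"ry":0,"rz":0,"dx":0.0356,"dy":0.03,"dz":0.02,"gripper":-1},{"rx":0,"ry":0,"rz":0,"dx":0,"dy":0,"dz":0.045,"gripper":-1},{"rx":0,"ry":0,"rz":0,"dx":0,"dy":0,"dz":0.045,"gripper":-1},{"rx":0,"ry":0,"rz":0,"dx":0,"dy":0,"dz":0.04,"gripper":-1},{"rx":0,"ry":0,"rz":0,"dx":0,"dy":0,"dz":0,"gripper":-1},{"rx":0,"ry":0,"rz":0,"dx":0,"dy":0,"dz":0,"gripper":-1}]';python3 - <<'E'
from h import *
go(444,-288,78,-129.7)
E
```

```text
t: 11.15
tcp_pos: [0.4444, -0.2862, 0.1985]
tool_rot: [3.142, 0.0, -2.258]
contact_force: [1.0, -0.4, 0.7]
gripper_width: 0.0856
finger_force: 0.0
rz 0.3 dx 1.6 dy -0.8 dz 120.5 t 11.2 q [-0.73  0.28 -0.11  1.18  0.   -1.61]
```

```bash
python3 -m crank '[{"rx":0,"ry":0,"rz":0,"dx":0.001,"dy":-0.001,"dz":0.03,"gripper":-1},{"rx":0,"ry":0,"rz":0,"dx":0,"dy":0,"dz":0.03,"gripper":-1},{"rx":0,"ry":0,"rz":0,"dx":0,"dy":0,"dz":0.03,"gripper":-1},{"rx":0,"ry":0,"rz":0,"dx":0,"dy":0,"dz":0.02,"gripper":-1},{"rx":0,"ry":0,"rz":0,"dx":0,"dy":0,"dz":0.01,"gripper":-1},{"rx":0,"ry":0,"rz":0,"dx":0,"dy":0,"dz":0,"gripper":-1}]'; python3 -m crank '[{"rx":0,"ry":0,"rz":0,"dx":0,"dy":0,"dz":0,"gripper":1},{"rx":0,"ry":0,"rz":0,"dx":0,"dy":0,"dz":0,"gripper":1},{"rx":0,"ry":0,"rz":0,"dx":0,"dy":0,"dz":0,"gripper":1},{"rx":0,"ry":0,"rz":0,"dx":0,"dy":0,"dz":0,"gripper":1},{"rx":0,"ry":0,"rz":0,"dx":0,"dy":0,"dz":0,"gripper":1},{"rx":0,"ry":0,"rz":0,"dx":0,"dy":0,"dz":0,"gripper":1}]'
```

```text
t: 11.75
tcp_pos: [0.445, -0.2886, 0.0781]
tool_rot: [-3.141, 0.0, -2.259]
contact_force: [0.4, -0.3, 1.5]
gripper_width: 0.0853
finger_force: 0.0
t: 12.35
tcp_pos: [0.4442, -0.2883, 0.078]
tool_rot: [-3.141, -0.0, -2.259]
contact_force: [-3.0, 2.0, 9.5]
gripper_width: 0.0293
finger_force: 58.4
```

```bash
python3 -m crank '[{"rx":0,"ry":0,"rz":0,"dx":0,"dy":0,"dz":-0.02,"gripper":1},{"rx":0,"ry":0,"rz":0,"dx":0,"dy":0,"dz":-0.03,"gripper":1},{"rx":0,"ry":0,"rz":0,"dx":0,"dy":0,"dz":-0.03,"gripper":1},{"rx":0,"ry":0,"rz":0,"dx":0,"dy":0,"dz":-0.03,"gripper":1},{"rx":0,"ry":0,"rz":0,"dx":0,"dy":0,"dz":-0.03,"gripper":1},{"rx":0,"ry":0,"rz":0,"dx":0,"dy":0,"dz":-0.03,"gripper":1},{"rx":0,"ry":0,"rz":0,"dx":0,"dy":0,"dz":-0.03,"gripper":1},{"rx":0,"ry":0,"rz":-7,"dx":0,"dy":0,"dz":0,"gripper":1},{"rx":0,"ry":0,"rz":-7,"dx":0,"dy":0,"dz":0,"gripper":1},{"rx":0,"ry":0,"rz":-7,"dx":0,"dy":0,"dz":0,"gripper":1},{"rx":0,"ry":0,"rz":-7,"dx":0,"dy":0,"dz":0,"gripper":1},{"rx":0,"ry":0,"rz":-7,"dx":0,"dy":0,"dz":0,"gripper":1},{"rx":0,"ry":0,"rz":-7,"dx":0,"dy":0,"dz":0,"gripper":1},{"rx":0,"ry":0,"rz":-7,"dx":0,"dy":0,"dz":0,"gripper":1},{"rx":0,"ry":0,"rz":0,"dx":0,"dy":0,"dz":0,"gripper":1}]';python3 - <<'E'
from h import *
go(515,166.5,280,-80.5)
E
```

```text
t: 13.85
tcp_pos: [0.4442, -0.2882, 0.2773]
tool_rot: [3.141, 0.0, -1.402]
contact_force: [-0.3, -0.0, -2.6]
gripper_width: 0.0293
finger_force: 60.2
rz 0.2 dx -436.8 dy -144.9 dz -2.7 t 13.8 q [-0.73  0.26  0.07  1.38  0.   -2.47]
```

```bash
python3 -m crank '[{"rx":0,"ry":0,"rz":0,"dx":-0.02,"dy":-0.006,"dz":0,"gripper":1},{"rx":0,"ry":0,"rz":0,"dx":-0.038,"dy":-0.013,"dz":0,"gripper":1},{"rx":0,"ry":0,"rz":0,"dx":-0.038,"dy":-0.013,"dz":0,"gripper":1},{"rx":0,"ry":0,"rz":0,"dx":-0.038,"dy":-0.013,"dz":0,"gripper":1},{"rx":0,"ry":0,"rz":0,"dx":-0.038,"dy":-0.013,"dz":0,"gripper":1},{"rx":0,"ry":0,"rz":0,"dx":-0.038,"dy":-0.013,"dz":0,"gripper":1},{"rx":0,"ry":0,"rz":0,"dx":-0.038,"dy":-0.013,"dz":0,"gripper":1},{"rx":0,"ry":0,"rz":0,"dx":-0.038,"dy":-0.013,"dz":0,"gripper":1},{"rx":0,"ry":0,"rz":0,"dx":-0.038,"dy":-0.013,"dz":0,"gripper":1},{"rx":0,"ry":0,"rz":0,"dx":-0.038,"dy":-0.013,"dz":0,"gripper":1},{"rx":0,"ry":0,"rz":0,"dx":-0.038,"dy":-0.013,"dz":0,"gripper":1},{"rx":0,"ry":0,"rz":0,"dx":-0.035,"dy":-0.009,"dz":0.02,"gripper":1},{"rx":0,"ry":0,"rz":0,"dx":0,"dy":0,"dz":0.02,"gripper":1},{"rx":0,"ry":0,"rz":0,"dx":0,"dy":0,"dz":0.02,"gripper":1},{"rx":0,"ry":0,"rz":0,"dx":0,"dy":0,"dz":0.02,"gripper":1},{"rx":0,"ry":0,"rz":0,"dx":0,"dy":0,"dz":0.02,"gripper":1},{"rx":0,"ry":0,"rz":0,"dx":0,"dy":0,"dz":0,"gripper":1},{"rx":0,"ry":0,"rz":0,"dx":0,"dy":0,"dz":0,"gripper":1}]';python3 - <<'E'
from h import *; from workcell import r
go(515,166.5,87,-80.5)
d=[]
for n in("scene","side"):
    c=r.capture(n)["img"]; x,y=(330,150) if n=="scene" else (220,110)
    d.append(cv2.resize(c[y:y+150,x:x+130],None,fx=3,fy=3))
cv2.imwrite("pics/p4.png",np.hstack(d)[...,::-1])
E
```

```text
t: 15.65
tcp_pos: [0.5149, 0.1647, 0.1778]
tool_rot: [3.141, -0.0, -1.406]
contact_force: [-0.6, -0.0, -3.1]
gripper_width: 0.0298
finger_force: 60.2
rz -0.1 dx -1.8 dy -0.4 dz 90.8 t 15.7 q [ 0.16  0.31 -0.13  1.13 -0.   -1.58]
```

View pics/p4.png

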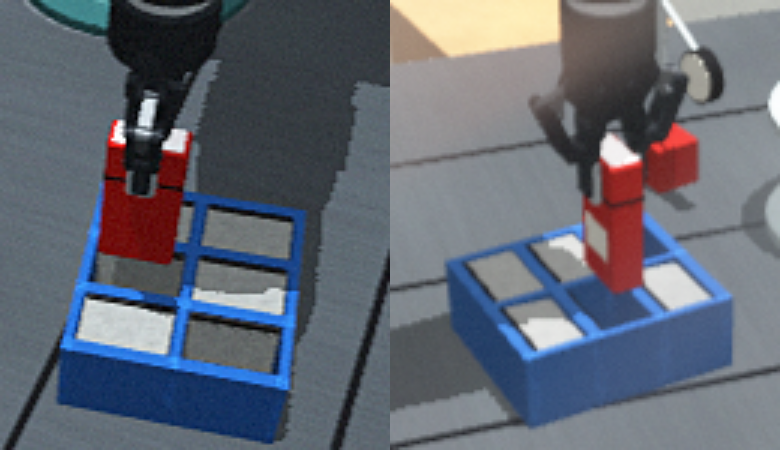

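The case hangs upright over the open cell 1: foot at (140,260) in the scene half and (612,285) in the side half. Cell 5 is open too, and the grey seen there is its hanging flap. Lowering.

```bash
python3 -m crank '[{"rx":0,"ry":0,"rz":0,"dx":-0.0015,"dy":0,"dz":0.01,"gripper":1},{"rx":0,"ry":0,"rz":0,"dx":0,"dy":0,"dz":0.012,"gripper":1},{"rx":0,"ry":0,"rz":0,"dx":0,"dy":0,"dz":0.01,"gripper":1},{"rx":0,"ry":0,"rz":0,"dx":0,"dy":0,"dz":0.005,"gripper":1},{"rx":0,"ry":0,"rz":0,"dx":0,"dy":0,"dz":0,"gripper":1}]'; python3 -m crank '[{"rx":0,"ry":0,"rz":0,"dx":0,"dy":0,"dz":0.01,"gripper":1},{"rx":0,"ry":0,"rz":0,"dx":0,"dy":0,"dz":0.012,"gripper":1},{"rx":0,"ry":0,"rz":0,"dx":0,"dy":0,"dz":0.012,"gripper":1},{"rx":0,"ry":0,"rz":0,"dx":0,"dy":0,"dz":0.01,"gripper":1},{"rx":0,"ry":0,"rz":0,"dx":0,"dy":0,"dz":0.004,"gripper":1},{"rx":0,"ry":0,"rz":0,"dx":0,"dy":0,"dz":0,"gripper":1}]'
```

```text
t: 16.25
tcp_pos: [0.5144, 0.1662, 0.1397]
tool_rot: [3.141, -0.0, -1.404]
contact_force: [0.0, 0.1, -2.7]
gripper_width: 0.0291
finger_force: 60.3
t: 16.85
tcp_pos: [0.5145, 0.1662, 0.0919]
tool_rot: [3.141, 0.0, -1.404]
contact_force: [-0.3, 0.6, -2.5]
gripper_width: 0.0294
finger_force: 60.2
```

```bash
python3 -m crank '[{"rx":0,"ry":0,"rz":0,"dx":0,"dy":0,"dz":0.002,"gripper":1},{"rx":0,"ry":0,"rz":0,"dx":0,"dy":0,"dz":0.002,"gripper":1},{"rx":0,"ry":0,"rz":0,"dx":0,"dy":0,"dz":0,"gripper":1}]'; python3 -m crank '[{"rx":0,"ry":0,"rz":0,"dx":0,"dy":0,"dz":0.0007,"gripper":1},{"rx":0,"ry":0,"rz":0,"dx":0,"dy":0,"dz":0,"gripper":1}]'
```

```text
t: 17.15
tcp_pos: [0.5148, 0.1662, 0.0883]
tool_rot: [-3.141, 0.0, -1.404]
contact_force: [-0.5, 0.8, -3.2]
gripper_width: 0.0293
finger_force: 60.2
t: 17.35
tcp_pos: [0.5148, 0.1662, 0.0876]
tool_rot: [-3.142, 0.0, -1.404]
contact_force: [0.2, -0.7, -2.8]
gripper_width: 0.0296
finger_force: 60.2
```

```bash
python3 -m crank '[{"rx":0,"ry":0,"rz":0,"dx":0,"dy":0,"dz":0.0007,"gripper":1},{"rx":0,"ry":0,"rz":0,"dx":0,"dy":0,"dz":0,"gripper":1}]'; python3 -m crank '[{"rx":0,"ry":0,"rz":0,"dx":0,"dy":0,"dz":0.0007,"gripper":1},{"rx":0,"ry":0,"rz":0,"dx":0,"dy":0,"dz":0,"gripper":1}]'
```

```text
t: 17.55
tcp_pos: [0.5148, 0.1662, 0.087]
tool_rot: [-3.141, -0.0, -1.404]
contact_force: [0.1, 0.6, -0.3]
gripper_width: 0.0296
finger_force: 60.5
t: 17.75
tcp_pos: [0.5148, 0.1662, 0.087]
tool_rot: [-3.141, -0.0, -1.404]
contact_force: [-4.4, -0.9, 11.4]
gripper_width: 0.0297
finger_force: 62.1
```

It stands on the floor (z=0.087, +11 N). Release and lift.

```bash
python3 -m crank '[{"rx":0,"ry":0,"rz":0,"dx":0,"dy":0,"dz":-0.0007,"gripper":-0.2},{"rx":0,"ry":0,"rz":0,"dx":0,"dy":0,"dz":0,"gripper":-0.2},{"rx":0,"ry":0,"rz":0,"dx":0,"dy":0,"dz":0,"gripper":-0.2},{"rx":0,"ry":0,"rz":0,"dx":0,"dy":0,"dz":0,"gripper":-0.2},{"rx":0,"ry":0,"rz":0,"dx":0,"dy":0,"dz":0,"gripper":-0.2}]'; python3 -m crank '[{"rx":0,"ry":0,"rz":0,"dx":0,"dy":0,"dz":-0.02,"gripper":-0.2},{"rx":0,"ry":0,"rz":0,"dx":0,"dy":0,"dz":-0.03,"gripper":-0.2},{"rx":0,"ry":0,"rz":0,"dx":0,"dy":0,"dz":-0.04,"gripper":-1},{"rx":0,"ry":0,"rz":0,"dx":0,"dy":0,"dz":-0.04,"gripper":-1},{"rx":0,"ry":0,"rz":0,"dx":0,"dy":0,"dz":-0.04,"gripper":-1},{"rx":0,"ry":0,"rz":0,"dx":0,"dy":0,"dz":-0.03,"gripper":-1},{"rx":0,"ry":0,"rz":0,"dx":0,"dy":0,"dz":0,"gripper":-1},{"rx":0,"ry":0,"rz":0,"dx":0,"dy":0,"dz":0,"gripper":-1}]';python3 - <<'E'
from h import *; from workcell import r
go(620,-297,280,-57.6);go(620,-297,280,122.4)
c=r.capture("scene");H,S,V=cv2.split(cv2.cvtColor(c["img"],cv2.COLOR_RGB2HSV))
for b in blobs(((H<8)|(H>172))&(S>130)&(V>60),100,5000): print(" red",b[0].round(1),b[1].tolist())
E
```

```text
t: 18.25
tcp_pos: [0.5147, 0.1662, 0.0868]
tool_rot: [3.142, -0.0, -1.404]
contact_force: [-0.7, 0.1, 0.4]
gripper_width: 0.0512
finger_force: 0.0
t: 19.05
tcp_pos: [0.515, 0.1662, 0.2869]
tool_rot: [-3.141, 0.0, -1.404]
contact_force: [0.8, -0.1, -0.7]
gripper_width: 0.0856
finger_force: 0.0
rz -22.8 dx 447.4 dy 159.5 dz 6.9 t 19.1 q [ 0.16  0.28  0.13  1.42  0.   -1.58]
rz 157.2 dx -447.4 dy -159.5 dz 6.9 t 19.1 q [ 0.16  0.28  0.13  1.42  0.   -1.58]
 red [214.5  57.3] [191, 47, 53, 17, 316]
 red [319.1  74.9] [299, 66, 42, 18, 377]
 red [621.3 130.4] [609, 106, 31, 40, 542]
 red [194.7 220.9] [177, 199, 33, 41, 764]
 red [375.9 232. ] [363, 222, 27, 18, 266]
 red [374.2 242.1] [362, 237, 26, 11, 187]
 red [492.3 345.9] [474, 328, 38, 34, 945]
```

```bash
python3 -m crank '[{"rx":0,"ry":0,"rz":-7.6,"dx":0,"dy":0,"dz":0,"gripper":-1},{"rx":0,"ry":0,"rz":-7.6,"dx":0,"dy":0,"dz":0,"gripper":-1},{"rx":0,"ry":0,"rz":-7.6,"dx":0,"dy":0,"dz":0,"gripper":-1},{"rx":0,"ry":0,"rz":0,"dx":0.0407,"dy":0.0145,"dz":0,"gripper":-1},{"rx":0,"ry":0,"rz":0,"dx":0.0407,"dy":0.0145,"dz":0,"gripper":-1},{"rx":0,"ry":0,"rz":0,"dx":0.0407,"dy":0.0145,"dz":0,"gripper":-1},{"rx":0,"ry":0,"rz":0,"dx":0.0407,"dy":0.0145,"dz":0,"gripper":-1},{"rx":0,"ry":0,"rz":0,"dx":0.0407,"dy":0.0145,"dz":0,"gripper":-1},{"rx":0,"ry":0,"rz":0,"dx":0.0407,"dy":0.0145,"dz":0,"gripper":-1},{"rx":0,"ry":0,"rz":0,"dx":0.0407,"dy":0.0145,"dz":0,"gripper":-1},{"rx":0,"ry":0,"rz":0,"dx":0.0407,"dy":0.0145,"dz":0,"gripper":-1},{"rx":0,"ry":0,"rz":0,"dx":0.0407,"dy":0.0145,"dz":0,"gripper":-1},{"rx":0,"ry":0,"rz":0,"dx":0.0407,"dy":0.0145,"dz":0,"gripper":-1},{"rx":0,"ry":0,"rz":0,"dx":0.0407,"dy":0.0145,"dz":0,"gripper":-1},{"rx":0,"ry":0,"rz":0,"dx":0,"dy":0,"dz":0.04,"gripper":-1},{"rx":0,"ry":0,"rz":0,"dx":0,"dy":0,"dz":0.04,"gripper":-1},{"rx":0,"ry":0,"rz":0,"dx":0,"dy":0,"dz":0,"gripper":-1},{"rx":0,"ry":0,"rz":0,"dx":0,"dy":0,"dz":0,"gripper":-1}]';python3 - <<'E'
from h import *; from workcell import r
import pickle
d=pickle.load(open("d0.pkl","rb"))
print("cap",tri(d["scene"],(185,237),d["side"],(447,259)).round(3))
go(620,-297,78,-57.6)
c=r.capture("wrist");H,S,V=cv2.split(cv2.cvtColor(c["img"],cv2.COLOR_RGB2HSV))
for b in blobs((S<70)&(V>170),600,8000): print(b[0].round(),b[1][4],rect(c,b[2],.12))
E
```

```text
t: 20.9
tcp_pos: [0.6193, -0.297, 0.207]
tool_rot: [3.141, 0.002, -1.006]
contact_force: [0.1, 0.8, 1.6]
gripper_width: 0.0856
finger_force: 0.0
cap [ 0.737 -0.222  0.141]
rz -0.0 dx 0.4 dy -0.6 dz 129.0 t 20.9 q [-0.57  0.56  0.37  1.38 -0.   -2.7 ]
[433.  60.] 4190 [ 626.6 -423.7   24.4   52.4   57.2]
[513. 108.] 2039 [ 570.7 -427.6   11.5   60.2   10.9]
[141. 233.] 3898 [ 726.8 -235.5   49.5   51.7   60. ]
[469. 226.] 1122 [ 545.9 -357.5   33.7   20.3   10.6]
[325. 246.] 2758 [ 619.6 -295.2   24.3   51.3   32.2]
[228. 394.] 1360 [ 618.7 -159.8   27.    38.9   62.5]
```

```bash
python3 -m crank '[{"rx":0,"ry":0,"rz":0,"dx":0,"dy":-0.001,"dz":0.03,"gripper":-1},{"rx":0,"ry":0,"rz":0,"dx":0,"dy":0,"dz":0.03,"gripper":-1},{"rx":0,"ry":0,"rz":0,"dx":0,"dy":0,"dz":0.03,"gripper":-1},{"rx":0,"ry":0,"rz":0,"dx":0,"dy":0,"dz":0.025,"gripper":-1},{"rx":0,"ry":0,"rz":0,"dx":0,"dy":0,"dz":0.014,"gripper":-1},{"rx":0,"ry":0,"rz":0,"dx":0,"dy":0,"dz":0,"gripper":-1}]'; python3 -m crank '[{"rx":0,"ry":0,"rz":0,"dx":0,"dy":0,"dz":0,"gripper":1},{"rx":0,"ry":0,"rz":0,"dx":0,"dy":0,"dz":0,"gripper":1},{"rx":0,"ry":0,"rz":0,"dx":0,"dy":0,"dz":0,"gripper":1},{"rx":0,"ry":0,"rz":0,"dx":0,"dy":0,"dz":0,"gripper":1},{"rx":0,"ry":0,"rz":0,"dx":0,"dy":0,"dz":0,"gripper":1},{"rx":0,"ry":0,"rz":0,"dx":0,"dy":0,"dz":0,"gripper":1}]'
```

```text
t: 21.55
tcp_pos: [0.6211, -0.2968, 0.0783]
tool_rot: [-3.142, -0.0, -1.005]
contact_force: [-0.2, 0.0, 0.7]
gripper_width: 0.0854
finger_force: 0.0
t: 22.15
tcp_pos: [0.6208, -0.2971, 0.0789]
tool_rot: [-3.141, -0.001, -1.006]
contact_force: [-0.9, -0.4, 7.1]
gripper_width: 0.0293
finger_force: 59.3
```

```bash
python3 -m crank '[{"rx":0,"ry":0,"rz":0,"dx":0,"dy":0,"dz":-0.02,"gripper":1},{"rx":0,"ry":0,"rz":0,"dx":0,"dy":0,"dz":-0.03,"gripper":1},{"rx":0,"ry":0,"rz":0,"dx":0,"dy":0,"dz":-0.04,"gripper":1},{"rx":0,"ry":0,"rz":0,"dx":0,"dy":0,"dz":-0.04,"gripper":1},{"rx":0,"ry":0,"rz":0,"dx":0,"dy":0,"dz":-0.04,"gripper":1},{"rx":0,"ry":0,"rz":0,"dx":0,"dy":0,"dz":-0.04,"gripper":1},{"rx":0,"ry":0,"rz":7.6,"dx":0,"dy":0,"dz":0,"gripper":1},{"rx":0,"ry":0,"rz":7.6,"dx":0,"dy":0,"dz":0,"gripper":1},{"rx":0,"ry":0,"rz":7.6,"dx":0,"dy":0,"dz":0,"gripper":1},{"rx":0,"ry":0,"rz":0,"dx":0,"dy":0,"dz":0,"gripper":1},{"rx":0,"ry":0,"rz":0,"dx":0,"dy":0,"dz":0,"gripper":1}]';python3 - <<'E'
from h import *
go(562,259.3,288,-80.5)
E
```

```text
t: 23.25
tcp_pos: [0.6205, -0.2967, 0.2878]
tool_rot: [3.141, 0.0, -1.4]
contact_force: [-0.0, -0.4, -3.3]
gripper_width: 0.0294
finger_force: 60.3
rz 0.3 dx -558.1 dy -34.1 dz -0.2 t 23.2 q [-0.56  0.57  0.61  1.61  0.   -2.31]
```

```bash
python3 -m crank '[{"rx":0,"ry":0,"rz":0.3,"dx":-0.02,"dy":-0.001,"dz":0,"gripper":1},{"rx":0,"ry":0,"rz":0,"dx":-0.039,"dy":-0.0024,"dz":0,"gripper":1},{"rx":0,"ry":0,"rz":0,"dx":-0.039,"dy":-0.0024,"dz":0,"gripper":1},{"rx":0,"ry":0,"rz":0,"dx":-0.039,"dy":-0.0024,"dz":0,"gripper":1},{"rx":0,"ry":0,"rz":0,"dx":-0.039,"dy":-0.0024,"dz":0,"gripper":1},{"rx":0,"ry":0,"rz":0,"dx":-0.039,"dy":-0.0024,"dz":0,"gripper":1},{"rx":0,"ry":0,"rz":0,"dx":-0.039,"dy":-0.0024,"dz":0,"gripper":1},{"rx":0,"ry":0,"rz":0,"dx":-0.039,"dy":-0.0024,"dz":0,"gripper":1},{"rx":0,"ry":0,"rz":0,"dx":-0.039,"dy":-0.0024,"dz":0,"gripper":1},{"rx":0,"ry":0,"rz":0,"dx":-0.039,"dy":-0.0024,"dz":0,"gripper":1},{"rx":0,"ry":0,"rz":0,"dx":-0.039,"dy":-0.0024,"dz":0,"gripper":1},{"rx":0,"ry":0,"rz":0,"dx":-0.039,"dy":-0.0024,"dz":0,"gripper":1},{"rx":0,"ry":0,"rz":0,"dx":-0.039,"dy":-0.0024,"dz":0,"gripper":1},{"rx":0,"ry":0,"rz":0,"dx":-0.039,"dy":-0.0024,"dz":0,"gripper":1},{"rx":0,"ry":0,"rz":0,"dx":-0.031,"dy":-0.0015,"dz":0,"gripper":1},{"rx":0,"ry":0,"rz":0,"dx":0,"dy":0,"dz":0.03,"gripper":1},{"rx":0,"ry":0,"rz":0,"dx":0,"dy":0,"dz":0.03,"gripper":1},{"rx":0,"ry":0,"rz":0,"dx":0,"dy":0,"dz":0.04,"gripper":1},{"rx":0,"ry":0,"rz":0,"dx":0,"dy":0,"dz":0,"gripper":1},{"rx":0,"ry":0,"rz":0,"dx":0,"dy":0,"dz":0,"gripper":1}]';python3 - <<'E'
from h import *; from workcell import r
go(562,259.3,87,-80.5)
d=[]
for n in("scene","side"):
    c=r.capture(n)["img"]; x,y=(330,150) if n=="scene" else (220,110)
    d.append(cv2.resize(c[y:y+150,x:x+130],None,fx=3,fy=3))
cv2.imwrite("pics/p5.png",np.hstack(d)[...,::-1])
E
```

```text
t: 25.25
tcp_pos: [0.5637, 0.2593, 0.1888]
tool_rot: [3.141, -0.0, -1.407]
contact_force: [-0.7, 0.5, -3.4]
gripper_width: 0.0293
finger_force: 61.4
rz -0.1 dx -0.3 dy 1.7 dz 101.8 t 25.2 q [ 0.3   0.44  0.11  1.24  0.   -1.43]
```

View pics/p5.png

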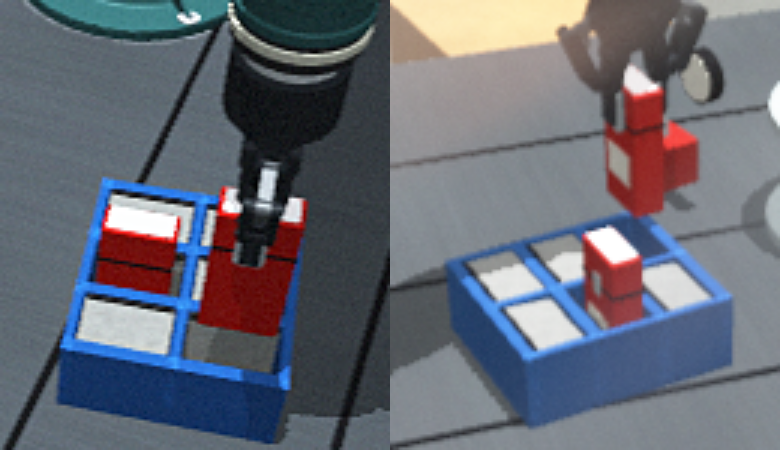

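The first case stands in cell 1, at (140,245) and (612,275). The second hangs upright above open cell 5. Lowering.

```bash
python3 -m crank '[{"rx":0,"ry":0,"rz":0,"dx":0,"dy":0.0015,"dz":0.02,"gripper":1},{"rx":0,"ry":0,"rz":0,"dx":0,"dy":0,"dz":0.015,"gripper":1},{"rx":0,"ry":0,"rz":0,"dx":0,"dy":0,"dz":0.01,"gripper":1},{"rx":0,"ry":0,"rz":0,"dx":0,"dy":0,"dz":0.005,"gripper":1},{"rx":0,"ry":0,"rz":0,"dx":0,"dy":0,"dz":0,"gripper":1}]'; python3 -m crank '[{"rx":0,"ry":0,"rz":0,"dx":0,"dy":0,"dz":0.01,"gripper":1},{"rx":0,"ry":0,"rz":0,"dx":0,"dy":0,"dz":0.012,"gripper":1},{"rx":0,"ry":0,"rz":0,"dx":0,"dy":0,"dz":0.012,"gripper":1},{"rx":0,"ry":0,"rz":0,"dx":0,"dy":0,"dz":0.008,"gripper":1},{"rx":0,"ry":0,"rz":0,"dx":0,"dy":0,"dz":0.004,"gripper":1},{"rx":0,"ry":0,"rz":0,"dx":0,"dy":0,"dz":0,"gripper":1}]'
```

```text
t: 25.85
tcp_pos: [0.5626, 0.2591, 0.1383]
tool_rot: [-3.141, 0.0, -1.409]
contact_force: [-0.2, 0.9, -2.9]
gripper_width: 0.0293
finger_force: 61.4
t: 26.45
tcp_pos: [0.562, 0.259, 0.0912]
tool_rot: [3.141, -0.0, -1.409]
contact_force: [-0.1, -0.2, -3.2]
gripper_width: 0.0295
finger_force: 61.6
```

```bash
python3 -m crank '[{"rx":0,"ry":0,"rz":0,"dx":0,"dy":0,"dz":0.002,"gripper":1},{"rx":0,"ry":0,"rz":0,"dx":0,"dy":0,"dz":0.001,"gripper":1},{"rx":0,"ry":0,"rz":0,"dx":0,"dy":0,"dz":0,"gripper":1}]'; python3 -m crank '[{"rx":0,"ry":0,"rz":0,"dx":0,"dy":0,"dz":0.0006,"gripper":1},{"rx":0,"ry":0,"rz":0,"dx":0,"dy":0,"dz":0,"gripper":1}]'
```

```text
t: 26.75
tcp_pos: [0.5624, 0.2591, 0.089]
tool_rot: [-3.141, 0.0, -1.409]
contact_force: [-0.6, -0.1, -3.0]
gripper_width: 0.0293
finger_force: 61.6
t: 26.95
tcp_pos: [0.5624, 0.2591, 0.0884]
tool_rot: [-3.141, -0.0, -1.409]
contact_force: [-0.4, -0.2, -3.1]
gripper_width: 0.0292
finger_force: 61.6
```

```bash
python3 -m crank '[{"rx":0,"ry":0,"rz":0,"dx":0,"dy":0,"dz":0.0006,"gripper":1},{"rx":0,"ry":0,"rz":0,"dx":0,"dy":0,"dz":0,"gripper":1}]'; python3 -m crank '[{"rx":0,"ry":0,"rz":0,"dx":0,"dy":0,"dz":0.0006,"gripper":1},{"rx":0,"ry":0,"rz":0,"dx":0,"dy":0,"dz":0,"gripper":1}]'
```

```text
t: 27.15
tcp_pos: [0.5624, 0.2591, 0.0879]
tool_rot: [-3.141, 0.0, -1.409]
contact_force: [-0.8, -0.2, 0.3]
gripper_width: 0.029
finger_force: 61.9
t: 27.35
tcp_pos: [0.5625, 0.2592, 0.0879]
tool_rot: [-3.141, 0.0, -1.409]
contact_force: [-3.6, -1.1, 8.2]
gripper_width: 0.0295
finger_force: 63.0
```

The second case is on the floor. Release, lift clear and check.

```bash
python3 -m crank '[{"rx":0,"ry":0,"rz":0,"dx":0,"dy":0,"dz":-0.0006,"gripper":-0.2},{"rx":0,"ry":0,"rz":0,"dx":0,"dy":0,"dz":0,"gripper":-0.2},{"rx":0,"ry":0,"rz":0,"dx":0,"dy":0,"dz":0,"gripper":-0.2},{"rx":0,"ry":0,"rz":0,"dx":0,"dy":0,"dz":0,"gripper":-0.2},{"rx":0,"ry":0,"rz":0,"dx":0,"dy":0,"dz":0,"gripper":-0.2},{"rx":0,"ry":0,"rz":0,"dx":0,"dy":0,"dz":-0.02,"gripper":-0.2},{"rx":0,"ry":0,"rz":0,"dx":0,"dy":0,"dz":-0.03,"gripper":-0.2},{"rx":0,"ry":0,"rz":0,"dx":0,"dy":0,"dz":-0.04,"gripper":-0.2},{"rx":0,"ry":0,"rz":0,"dx":0,"dy":0,"dz":-0.04,"gripper":-0.2},{"rx":0,"ry":0,"rz":0,"dx":0,"dy":0,"dz":-0.04,"gripper":-0.2},{"rx":0,"ry":0,"rz":0,"dx":0,"dy":0,"dz":-0.04,"gripper":-0.2},{"rx":0,"ry":0,"rz":0,"dx":0,"dy":0,"dz":-0.03,"gripper":-0.2},{"rx":0,"ry":0,"rz":0,"dx":0,"dy":0,"dz":0,"gripper":-0.2},{"rx":0,"ry":0,"rz":0,"dx":0,"dy":0,"dz":0,"gripper":-0.2},{"rx":0,"ry":0,"rz":0,"dx":0,"dy":0,"dz":0,"gripper":-0.2}]';python3 - <<'E'
from h import *; from workcell import r
cv2.imwrite("pics/f.png",r.capture("side")["img"][...,::-1])
E
```

```text
t: 28.85
tcp_pos: [0.5621, 0.259, 0.3267]
tool_rot: [3.14, -0.0, -1.409]
contact_force: [-0.6, 0.2, 0.0]
gripper_width: 0.0513
finger_force: 0.0
```

View pics/f.png

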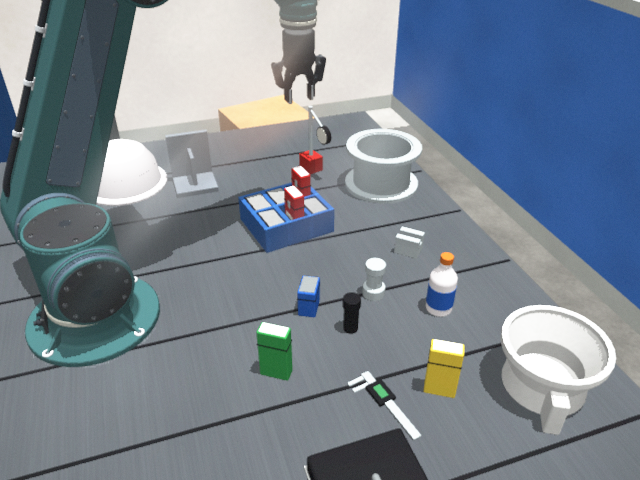

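Both red cases stand in the box, at (294,200) and (301,181). All the bystanders are where they were, and the gripper is clear.

```bash
python3 -c "
from workcell import r
print(r.close_job())"
```

```text
the job is handed in; nothing more can be done
None
```

The job is handed in: flaps 1 and 5 were the two that gave way and were pushed down. One red case now stands on the floor of each of those cells, nothing else was disturbed, and it took about 29 s of the 72 s allowed.

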